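Reset the pipe clamp's ratchet, then clamp the pipe by five clicks and hold

ROBOT

A 6-joint arm with a two-finger parallel gripper is mounted at the origin on the work surface. World frame = base frame: x ahead of the robot, y to its left, z up, the work surface at z = 0. Lengths are in m, angles in rad, forces in N, time in s.
With the tool pointing down it reaches from about 0.3 to 0.875 m from the base axis. Payload 6.4 kg.
Tool frame: the origin (TCP) lies at the very end of the fingers, on their centre line; the grasp point (between the pads) lies 19 mm behind it; z points along the fingers, y is the line along which they close (so a half turn about z gives the same grasp; the last joint's range is limited). The gripper opens to 85 mm and grips with 20 to 120 N. Pads are 22 mm wide; open, the fingers measure 114 mm over their backs; the gripper's body (76 mm by 85 mm) begins 54 mm behind the grasp point. The pads swing forward as they close: fully open they stand 13 mm farther back than shut.
Start: joints at [0.951, 0.181, 1.607, -0, 1.354, -0.206], TCP at [0.231, 0.526, 0.231] pointing down, gripper open.
Joint ranges: [-2.99, 2.99], [-0.89, 2.07], [0.3, 2.58], [-1.14, 4.28], [0, 2.63], [-3.12, 3.12]. Speed limits (rad/s): [2.57, 2.57, 3.01, 3.14, 3.14, 3.14].

INTERFACE

Orientations are given as a unit quaternion [w, x, y, z].
In Python, from bench import ctrl gives the robot as it stands.
- The arm moves only by the tool jog_arm, never from a script. Its argument "series" is a list that holds one entry, the list of rows, each a list of 7 numbers: the shift along the tool's x, y, z in mm, then the turn, a rotation vector about the tool's x, y, z in rad, then the finger opening in mm, from 0 to 85.4. In form: [[[tx, ty, tz, rx, ry, rz, gripper], ...]]. A call has exactly 10 rows; each row shifts and turns the commanded pose from where the row before left it, along the tool's axes as they then stand; what a row does not reach is not made up. A row lasts 1/10 s, in which the tool goes at most 50 mm and 8.59 degrees, less where a joint would pass 70% of its speed; a pose out of reach is approached as far as the arm can. A call with a gripper value outside its range is refused whole. The fingers move at their own pace and stop on an object; the grip force is fixed at half the most. Time passes only in rows, so rows that do not move let the fingers close, or fill a call up. It gives the time, the measured TCP pose, the force, the opening and the grip force at its end, in the units of the state.
- ctrl.get_obs(): the state, without advancing time (a new reading comes with each control period).
- ctrl.camera(name): name is "scene" or "side" or "wrist"; returns a dict with "frame" (384x512x3 uint8, blue, green, red), "z_map" (384x512 float32, m along the optical axis (not along the pixel's ray), 0 where there is no reading), "fx", "fy", "cx", "cy" (pixels), "xyz" and "rotation" of the camera in the world. Camera axes: x right, y down, z forward; pixel columns grow to the right and rows downward; lengths in m; the calibration is good to about 2 mm. A picture is of the moment at which its call begins.
- ctrl.hand_in(): hands the job in; it is judged then, once.
The state is a dict: "time_s": time; "q": joint angles; "dq": joint speeds; "joint_efforts": joint torques, N m; "eef_pos": TCP position; "eef_rot": TCP orientation; "wrist_force": force on the tool from outside, world axes, zero at the start; "torque": the same for the moment, N m; "opening": opening from 0.0 (shut) to 1.0 (fully open); "grasp_force": force on a finger pad.
Only numpy, scipy, OpenCV 4.12 (cv2) and the standard library are available. Lean on these libraries where they do the work, as an engineer would, in place of code of your own. Each camera call takes 0.05 s, during which the arm holds its last target. There are 200 camera calls.

TASK

A metal pipe lies in the bench jig, ready to be soldered, and the jig's ratchet lever still stands some clicks forward from the last job. Press the spring plunger of the jig fully down to its stop so that the lever runs back to zero, let the plunger up, then bring the lever forward exactly five clicks (never past a sixth, which would dent the pipe) and finish while still holding the lever there. Leave everything else on the bench where it is.

Things in the scene. Friction and masses are not known exactly. Their poses are not given: they have to be found in the camera images.
- jig: The bench jig: a fixed plywood board 200 x 290 x 20 mm with the ratchet, plunger, sliding ram and, along its +y side, a pipe (44 mm thick, 340 mm long, parallel to the board's x, top 75 mm above the bench) in wooden V-blocks. Origin: centre of the board's underside, on the bench; z up. It stands elsewhere and turned differently each time.
- lever_axis (a point): Point on the vertical axis about which the lever turns, 70 mm above the bench; at (0, -60 mm) on the board. Around it a flat toothed disc 120 mm across, its top 56 mm above the bench. Studs on the board mark where the arm's tip points at each click, 0 to 7.
- lever_knob (a point): Centre of the top face of the lever's upright round black knob: 22 mm in diameter, standing 46 mm out of a flat steel arm (18 mm wide, its top 68 mm above the bench), knob top 114 mm above the bench, 80 mm from lever_axis, about which it moves on a horizontal circle. Bystanders beside its path are lower than 90 mm.
- ratchet_lever (a joint): Lever angle in rad, growing anticlockwise from above, 0 at rest to 1.5. A click every 0.2 rad: click n drops at n x 0.2 - 0.06, then the pawl stops the lever going back below n x 0.2 - 0.015 (fifth 0.985; sixth drops from 1.13). At 0 the arm points to -130 degrees on the board. Return spring 0.12 N m at 0, 0.22 at 1.0; the force on the knob falls 5 to 10 N at a click. Starts at 0.13 to 0.82.
- plunger_top (a point): Centre of the top of the plunger's round steel head (32 mm in diameter, 10 mm thick, on a thin vertical stem), 94 mm above the bench when fully up, 84 mm from lever_axis at 150 degrees in the board's frame (from its x axis, anticlockwise).
- release_plunger (a joint): Plunger travel in m: 0 up, growing as it is pressed straight down, rigid stop at 0.010. Spring about 6 N at the top, 17 N at the stop. It carries the pawl: over 6 mm down the pawl is clear and the lever runs back to zero in about a second; let go, it springs up. It bobs up to 5 mm as the lever clicks; at rest up to 4 mm down.
- flux_tin: Closed steel tin, 64 mm in diameter, 70 mm tall, loose, on the +x side of the board. Bystander. Origin: centre of its underside.
- v_block: Loose wooden V-block, 90 x 50 mm, about 48 mm tall, on the +x side of the board. Bystander. Origin: centre of its underside.
- tape_roll: Roll of paper tape lying flat, 90 mm across, 24 mm tall, loose, on the board's -y side beyond the lever. Bystander. Origin: centre of its underside.
- brush: Small brush, 170 mm long, lying loose between the board and the robot. Bystander. Origin: its middle, underneath.
- brush_cup: Open red tin cup, 76 mm across, 85 mm tall, loose. Bystander. Origin: centre of its underside.
- mallet: Hammer 240 mm long lying loose on the left of the bench. Bystander. Origin: its middle, underneath.
- wood_stop: Loose wooden bar, 140 x 35 x 30 mm, on the left of the bench. Bystander. Origin: centre of its underside.

How it is judged:
On the way, in this order (a step that is already met when the one before it is completed fails the run):
1. the plunger is pressed down to its stop and the lever has run back to zero (value of joint release_plunger above 0.0085 m and value of joint ratchet_lever below 0.06 rad), for 0.2 s.
2. the plunger is let up again, the lever still short of its first click (value of joint release_plunger below 0.004 m and contact force between the fingers and release_plunger below 0.1 N and value of joint ratchet_lever below 0.12 rad), for 0.1 s.
3. the lever has been brought to its fifth click (value of joint ratchet_lever between 0.95 and 1.12 rad and contact force between the fingers and ratchet_lever above 0.5 N), for 0.2 s.
At the end, for the whole second after the job is handed in: The lever stands at its fifth click (0.95 to 1.12 rad: past the fifth and short of the sixth), the fingers still hold or push it (over 0.5 N), and the plunger is up (pressed less than 5.5 mm) and untouched (all of step 3 and value of joint release_plunger below 0.0055 m and contact force between the arm and release_plunger below 0.1 N); the arm keeps its last pose, push and grip.
It fails at once if the lever is pushed past the sixth click (value of joint ratchet_lever above 1.17 rad).
It fails at once if a bystander on the bench is displaced by more than 25 mm (distance of any of flux_tin, v_block, tape_roll, brush, brush_cup, mallet, wood_stop from where it was at the start of the episode above 0.025 m).
It also fails if it takes over 70 s, if anything falls off the work surface, if the arm or the gripper's body presses on something with over 40 N, if the wrist force passes 120 N, or if a joint passes its speed limit or range.

## Working session

There is one attempt and no reset: what is moved stays moved. The work goes in short steps, Python scripts to look and compute and a tool call to move; the robot and the scene stay as the last step left them, time stands still between calls to the robot, and variables do not carry over. Pictures are saved under pics/ and viewed, at most 10 in all, crops included, and the job is handed in when it is done.

Besides the shell and the picture viewer there is one more tool, called after "Emit:" in YAML: its name, and indented under it one key for each argument. jog_arm: Moves the arm, as the interface text tells. Its arguments: {"type":"object","properties":{"series":{"type":"array"}},"required":["series"]}

```bash
ls; mkdir -p pics
cat > h.py <<'E'
import numpy as np, cv2
from bench import ctrl
def pts(c):
    z=c["z_map"]; v,u=np.mgrid[:z.shape[0],:z.shape[1]]
    p=np.stack([(u-c["cx"])/c["fx"]*z,(v-c["cy"])/c["fy"]*z,z],-1)
    return p@np.array(c["rotation"]).T+np.array(c["xyz"])
def ray(c,u,v,h):
    d=np.array(c["rotation"])@np.array([(u-c["cx"])/c["fx"],(v-c["cy"])/c["fy"],1]); o=np.array(c["xyz"])
    return o+d*(h-o[2])/d[2]
E
python3 - <<'E'
from h import *
import pickle
o=ctrl.get_obs(); print(o["eef_pos"],o["eef_rot"],o["time_s"],o["wrist_force"])
d={n:ctrl.camera(n) for n in("scene","side","wrist")}
pickle.dump(d,open("c0.pkl","wb"))
for n,c in d.items(): print(n,c["xyz"],np.round(c["rotation"],2).tolist(),c["fx"],c["cx"],c["cy"])
cv2.imwrite("pics/a.png",cv2.resize(d["scene"]["frame"],(800,600)))
cv2.imwrite("pics/b.png",cv2.resize(d["side"]["frame"],(800,600)))
E
```

```text
pics
[0.23083555 0.52601692 0.23037482] [-3.60979233e-04  2.05411271e-01  9.78675331e-01 -8.22607058e-04] 0.0 [-0.24225161 -0.86764217  0.20568396]
scene [0.97798656 0.82603107 0.9121215 ] [-0.11, 0.24, 0.88, -0.38] 466.27492389746885 245.0735096724168 201.25753251300503
side [ 0.0545154  -0.76775375  0.68704255] [-0.48, 0.84, -0.22, 0.13] 380.0967076240336 252.56831320859754 192.2134285013948
wrist [0.15916609 0.55754201 0.37442689] [0.13, 0.83, 0.54, 0.08] 298.60556680704656 255.76486898065605 193.69781063910852
```

View pics/a.png

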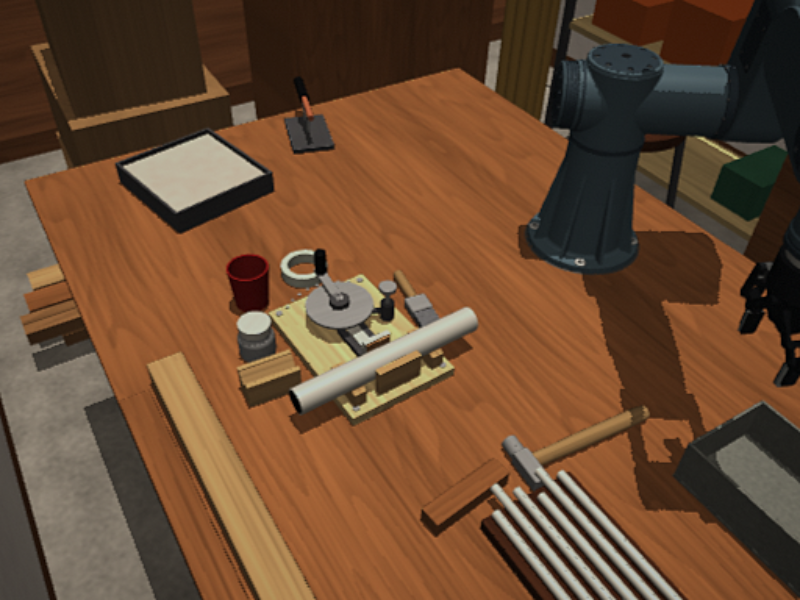

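View pics/b.png

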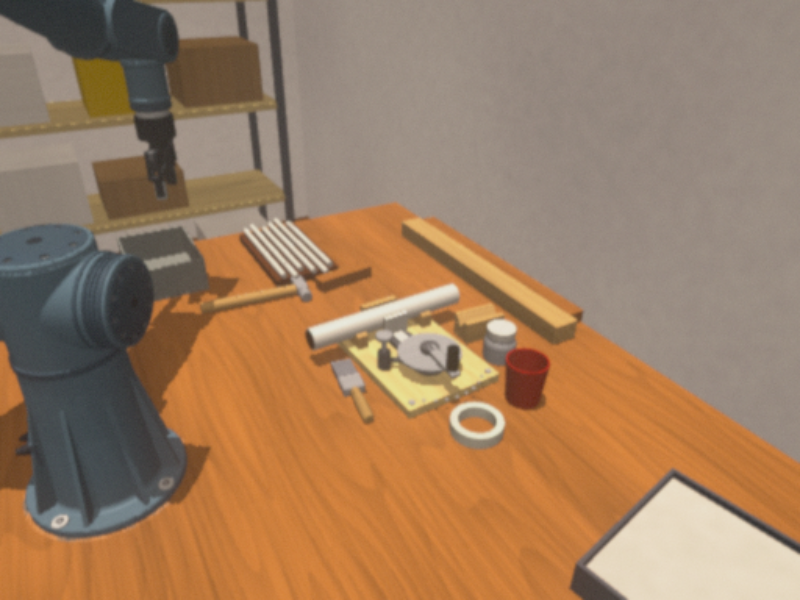

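The scene view shows the knob top at about (320,253), the disc centre at (340,298), the plunger head at (387,288) and the pipe from (297,400) to (472,320). The side view shows the knob at (453,348) and the plunger head at (384,336). Next I'll measure them.

Run:
```python
from h import *
import pickle
d=pickle.load(open("c0.pkl","rb"))
S=.64
for n,k,pl,ax,bx in(("scene",(320,253),(387,288),(340,298),(240,460,230,430)),("side",(453,348),(384,336),(430,350),(290,510,270,420))):
    c=d[n];P=pts(c);hsv=cv2.cvtColor(c["frame"],cv2.COLOR_BGR2HSV)
    print(n,"knob",ray(c,k[0]*S,k[1]*S,.114).round(3),"pl",ray(c,pl[0]*S,pl[1]*S,.092).round(3),"ax",ray(c,ax[0]*S,ax[1]*S,.07).round(3))
    m=np.zeros(P.shape[:2],bool);a=[int(t*S) for t in bx];m[a[2]:a[3],a[0]:a[1]]=1
    gray=(hsv[...,1]<70)&m
    # plunger head points
    pr=ray(c,pl[0]*S,pl[1]*S,.092); q=P[gray&(np.hypot(*(P[...,:2]-pr[:2]).transpose(2,0,1))<.03)&(P[...,2]>.08)]
    print("head pts",len(q),q.mean(0).round(4),cv2.minEnclosingCircle(q[:,:2].astype(np.float32)), np.percentile(q[:,2],[5,50,95]).round(3))
    kr=ray(c,k[0]*S,k[1]*S,.114); q=P[m&(hsv[...,2]<70)&(np.hypot(*(P[...,:2]-kr[:2]).transpose(2,0,1))<.03)&(P[...,2]>.075)]
    t=q[q[:,2]>.11]
    print("knob",len(q),q.mean(0).round(4),len(t),t.mean(0).round(4),q[:,2].max())
    ar=ray(c,ax[0]*S,ax[1]*S,.056); q=P[gray&(abs(P[...,2]-.056)<.004)&(np.hypot(*(P[...,:2]-ar[:2]).transpose(2,0,1))<.075)]
    print("disc",len(q),cv2.minEnclosingCircle(q[:,:2].astype(np.float32)))
    q=P[m&(hsv[...,0]>18)&(hsv[...,0]<35)&(hsv[...,1]>60)&(abs(P[...,2]-.02)<.005)]
    print("board",len(q),cv2.minAreaRect(q[:,:2].astype(np.float32)),q[:,2].mean())
    b=cv2.boxPoints(cv2.minAreaRect(q[:,:2].astype(np.float32)));print(b.round(3).tolist())
    q=P[gray&(P[...,2]>.066)&(P[...,2]<.08)&(hsv[...,2]>100)]
    l=cv2.fitLine(q[:,:2].astype(np.float32),cv2.DIST_HUBER,0,.01,.01).ravel();print("pipe",len(q),l,np.degrees(np.arctan2(l[1],l[0])))
    for nm,uv in(("cup",(249,270)),):pass
    cv2.imwrite(f"pics/z_{n}.png",cv2.resize(c["frame"][a[2]:a[3],a[0]:a[1]],None,fx=5,fy=5,interpolation=cv2.INTER_CUBIC))
```

```text
Traceback (most recent call last):
  File "h.py", line 6, in pts
    return p@np.array(c["rotation"]).T+np.array(c["xyz"])
           ~^~~~~~~~~~~~~~~~~~~~~~~~~~
ValueError: matmul: Input operand 1 has a mismatch in its core dimension 0, with gufunc signature (n?,k),(k,m?)->(n?,m?) (size 4 is different from 3)
```

```bash
cat > h.py <<'E'
import numpy as np, cv2
from scipy.spatial.transform import Rotation as Ro
from bench import ctrl
def rot(q): return Ro.from_quat(np.roll(q,-1)).as_matrix()
def pts(c):
    z=c["z_map"]; v,u=np.mgrid[:z.shape[0],:z.shape[1]]
    p=np.stack([(u-c["cx"])/c["fx"]*z,(v-c["cy"])/c["fy"]*z,z],-1)
    return p@rot(c["rotation"]).T+np.array(c["xyz"])
def ray(c,u,v,h):
    d=rot(c["rotation"])@np.array([(u-c["cx"])/c["fx"],(v-c["cy"])/c["fy"],1]); o=np.array(c["xyz"])
    return o+d*(h-o[2])/d[2]
E
cat > m.py <<'E'
from h import *
import pickle
d=pickle.load(open("c0.pkl","rb"))
S=.64
def near(P,r,R): return np.hypot(P[...,0]-r[0],P[...,1]-r[1])<R
for n,k,pl,ax,bx in(("scene",(320,253),(387,288),(340,298),(240,480,230,430)),("side",(453,348),(384,336),(430,350),(290,510,270,420))):
    c=d[n];P=pts(c);hsv=cv2.cvtColor(c["frame"],cv2.COLOR_BGR2HSV)
    print(n,"rays",[ray(c,p[0]*S,p[1]*S,h).round(3) for p,h in((k,.114),(pl,.092),(ax,.07))])
    m=np.zeros(P.shape[:2],bool);a=[int(t*S) for t in bx];m[a[2]:a[3],a[0]:a[1]]=1
    gray=(hsv[...,1]<70)&m
    def go(nm,q,f):
        try: print(nm,len(q),f(q))
        except Exception as e: print(nm,"err",e)
    go("head",P[gray&near(P,ray(c,pl[0]*S,pl[1]*S,.092),.03)&(P[...,2]>.08)],lambda q:(q.mean(0).round(4),cv2.minEnclosingCircle(q[:,:2].astype(np.float32)),np.percentile(q[:,2],[5,50,95]).round(3)))
    go("knob",P[m&(hsv[...,2]<70)&near(P,ray(c,k[0]*S,k[1]*S,.114),.03)&(P[...,2]>.075)],lambda q:(q.mean(0).round(4),q[q[:,2]>.11].mean(0).round(4),q[:,2].max()))
    go("disc",P[gray&(abs(P[...,2]-.056)<.004)&near(P,ray(c,ax[0]*S,ax[1]*S,.056),.075)],lambda q:cv2.minEnclosingCircle(q[:,:2].astype(np.float32)))
    def rect(q):
        r=cv2.minAreaRect(q[:,:2].astype(np.float32));return r,cv2.boxPoints(r).round(3).tolist()
    go("board",P[m&(hsv[...,0]>18)&(hsv[...,0]<35)&(hsv[...,1]>60)&(abs(P[...,2]-.02)<.005)],rect)
    def line(q):
        l=cv2.fitLine(q[:,:2].astype(np.float32),cv2.DIST_HUBER,0,.01,.01).ravel();return l,np.degrees(np.arctan2(l[1],l[0]))
    go("pipe",P[gray&(P[...,2]>.068)&(P[...,2]<.08)&(hsv[...,2]>100)],line)
    cv2.imwrite(f"pics/z_{n}.png",cv2.resize(c["frame"][a[2]:a[3],a[0]:a[1]],None,fx=4.5,fy=4.5,interpolation=cv2.INTER_CUBIC))
E
python3 m.py
```

```text
scene rays [array([ 0.547, -0.096,  0.114]), array([0.48 , 0.022, 0.092]), array([ 0.551, -0.017,  0.07 ])]
head 78 (array([0.4794, 0.0229, 0.0943]), ((0.4790739417076111, 0.022484315559267998), 0.015757881104946136), array([0.091, 0.094, 0.098]))
knob 105 (array([ 0.5498, -0.0922,  0.0999]), array([ 0.5489, -0.0953,  0.1141]), np.float64(0.11721450025783586))
disc 812 ((0.5523534417152405, -0.01908727176487446), 0.06139475479722023)
board 2078 (((0.549277126789093, 0.04046525061130524), (0.2013094276189804, 0.296141117811203), 2.5847766399383545), [[0.44200000166893005, 0.18400000035762787], [0.45500001311302185, -0.1120000034570694], [0.6570000052452087, -0.10300000011920929], [0.6430000066757202, 0.19300000369548798]])
pipe 1633 (array([0.9999812 , 0.00613077, 0.5871155 , 0.12962137], dtype=float32), np.float32(0.35126957))
side rays [array([ 0.55 , -0.101,  0.114]), array([0.481, 0.015, 0.092]), array([ 0.548, -0.035,  0.07 ])]
head 70 (array([0.4802, 0.015 , 0.0934]), ((0.4826447069644928, 0.019707653671503067), 0.018019085749983788), array([0.089, 0.094, 0.096]))
knob err zero-size array to reduction operation maximum which has no identity
disc 549 ((0.5587798357009888, -0.02038404531776905), 0.06226662918925285)
board 1666 (((0.5556080341339111, -0.0336955189704895), (0.20194411277770996, 0.3296947777271271), 2.2888362407684326), [[0.4480000138282776, 0.12700000405311584], [0.460999995470047, -0.20200000703334808], [0.6629999876022339, -0.1940000057220459], [0.6499999761581421, 0.13500000536441803]])
pipe 897 (array([ 0.9161867 , -0.40075168,  0.58445925,  0.07233202], dtype=float32), np.float32(-23.625177))m.py:15: RuntimeWarning: Mean of empty slice.
  go("knob",P[m&(hsv[...,2]<70)&near(P,ray(c,k[0]*S,k[1]*S,.114),.03)&(P[...,2]>.075)],lambda q:(q.mean(0).round(4),q[q[:,2]>.11].mean(0).round(4),q[:,2].max()))
  ret = um.true_divide(
```

View pics/z_scene.png

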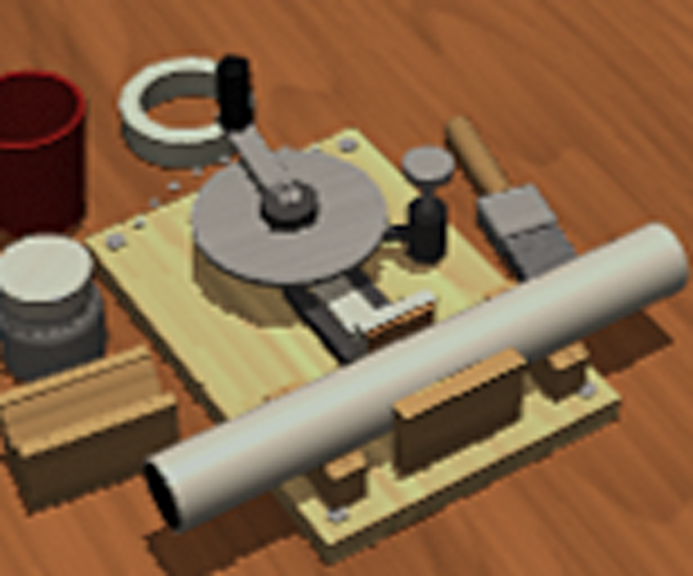

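The zoomed view shows the knob on its arm over the tape roll, at about (233,60)-(235,130), the hub at (290,200) and the plunger head at (428,160). The numbers are consistent: axis to head is 84 mm, disc radius is 61 mm, and the knob is 77-80 mm out at z 0.114. Next I'll move over the plunger with the fingers shut.

Emit:
jog_arm:
  series:
    - [[-36,-30,0,0,0,0,0],[-36,-30,0,0,0,0,0],[-36,-30,0,0,0,0,0],[-36,-30,0,0,0,0,0],[-36,-30,0,0,0,0,0],[-36,-30,0,0,0,0,0],[-36,-30,0,0,0,0,0],[-36,-30,0,0,0,0,0],[-36,-30,0,0,0,0,0],[-36,-30,0,0,0,0,0]]

```text
time_s: 1.15
eef_pos: [0.4406, 0.1052, 0.2313]
eef_rot: [0.0, 0.205, 0.979, 0.0]
wrist_force: [1.1, 0.8, 0.2]
opening: -0.003
grasp_force: 0.0
```

Emit:
jog_arm:
  series:
    - [[0,0,0,0,0,0.14,0],[0,0,0,0,0,0.14,0],[0,0,0,0,0,0.14,0],[0,0,0,0,0,0.14,0],[0,0,0,0,0,0.14,0],[0,0,0,0,0,0.14,0],[0,0,0,0,0,0.14,0],[0,0,0,0,0,0.14,0],[0,0,0,0,0,0.14,0],[0,0,0,0,0,0,0]]

```text
time_s: 2.15
eef_pos: [0.44, 0.1071, 0.2311]
eef_rot: [-0.0, 0.743, 0.669, -0.0]
wrist_force: [0.7, 0.8, -0.1]
opening: -0.002
grasp_force: 0.0
```

```bash
cat >> h.py <<'E'
def togo(x,y,z,yaw=None):
    """shift in tool mm (current frame) and turn about tool z to bring tool y to yaw"""
    o=ctrl.get_obs();R=rot(o["eef_rot"]);cy=np.arctan2(R[1,1],R[0,1])
    print("t",round(o["time_s"],2),"pos",np.round(o["eef_pos"],4),"yaw",cy.round(3),"tilt",R[:,2].round(3),"F",np.round(o["wrist_force"],1))
    print("togo mm",(1000*R.T@(np.array([x,y,z])-o["eef_pos"])).round(1),"rz",None if yaw is None else round(cy-yaw,3))
E
python3 - <<'E'
from h import *
togo(.480,.021,.110,-.1)
c=ctrl.camera("wrist");P=pts(c)
cv2.imwrite("pics/w1.png",c["frame"])
hsv=cv2.cvtColor(c["frame"],cv2.COLOR_BGR2HSV)
for n,r,lo,hi,R in(("head",(.48,.021),.088,.1,.03),("disc",(.552,-.019),.052,.06,.075),("knob",(.549,-.096),.108,.12,.03)):
    q=P[(np.hypot(P[...,0]-r[0],P[...,1]-r[1])<R)&(P[...,2]>lo)&(P[...,2]<hi)]
    if len(q): print(n,len(q),q.mean(0).round(4),cv2.minEnclosingCircle(q[:,:2].astype(np.float32)))
E
```

```text
t 2.15 pos [0.44   0.1071 0.2311] yaw -0.104 tilt [-0.  0. -1.] F [ 0.7  0.8 -0.1]
togo mm [-81.4  48.8 121.1] rz -0.004
head 668 [0.4804 0.0209 0.0947] ((0.48055216670036316, 0.019331645220518112), 0.015928126871585846)
disc 5199 [ 0.5581 -0.0077  0.0573] ((0.547848641872406, -0.015050570480525494), 0.06898875534534454)
```

View pics/w1.png

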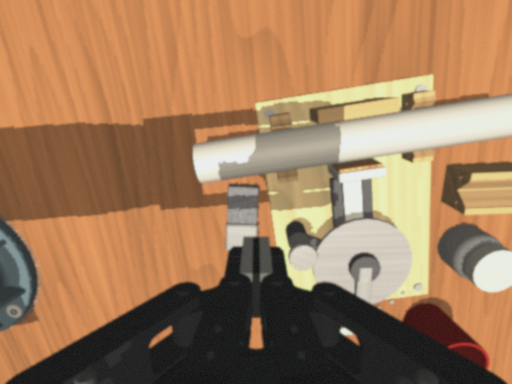

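The wrist view has the plunger head at (302,257), which gives (0.4805, 0.020, 0.0945), in agreement. The disc is at (362,258) and the closed fingertips at (257,242). Next I'll move over the head and press.

Emit:
jog_arm:
  series:
    - [[-40,24,0,0,0,0,0],[-42,24,0,0,0,0,0],[0,0,40,0,0,0,0],[0,0,40,0,0,0,0],[0,0,40,0,0,0,0],[0,0,10,0,0,0,0],[0,0,8,0,0,0,0],[0,0,4,0,0,0,0],[0,0,3,0,0,0,0],[0,0,1,0,0,0,0]]

```text
time_s: 3.2
eef_pos: [0.4794, 0.0207, 0.0873]
eef_rot: [-0.0, 0.742, 0.671, -0.001]
wrist_force: [-10.0, 0.8, 12.8]
opening: -0.004
grasp_force: 6.4
```

Emit:
jog_arm:
  series:
    - [[0,0,1,0,0,0,0],[0,0,1,0,0,0,0],[0,0,1,0,0,0,0],[0,0,0,0,0,0,0],[0,0,0,0,0,0,0],[0,0,0,0,0,0,0],[0,0,0,0,0,0,0],[0,0,0,0,0,0,0],[0,0,0,0,0,0,0],[0,0,0,0,0,0,0]]

```text
time_s: 4.2
eef_pos: [0.4794, 0.0207, 0.0851]
eef_rot: [-0.0, 0.742, 0.671, -0.0]
wrist_force: [-10.5, 0.7, 15.7]
opening: 0.002
grasp_force: 7.6
```

Emit:
jog_arm:
  series:
    - [[0,0,1,0,0,0,0],[0,0,1,0,0,0,0],[0,0,0,0,0,0,0],[0,0,0,0,0,0,0],[0,0,0,0,0,0,0],[0,0,0,0,0,0,0],[0,0,0,0,0,0,0],[0,0,0,0,0,0,0],[0,0,0,0,0,0,0],[0,0,0,0,0,0,0]]

```text
time_s: 5.2
eef_pos: [0.4796, 0.0207, 0.084]
eef_rot: [0.0, 0.742, 0.671, -0.0]
wrist_force: [-14.2, -0.4, 23.9]
opening: -0.001
grasp_force: 11.9
```

The force now climbs steeply at z 0.084, so the plunger is at its stop. I'll check the lever.

Run:
```python
from h import *
ax=np.array([.5523,-.019])
vis=[]
for n in("side","scene"):
    c=ctrl.camera(n);P=pts(c);hsv=cv2.cvtColor(c["frame"],cv2.COLOR_BGR2HSV)
    r=np.hypot(P[...,0]-ax[0],P[...,1]-ax[1])
    m=(r>.06)&(r<.1)&(P[...,2]>.08)&(P[...,2]<.12)&(P[...,1]<-.04);q=P[m]
    print(n,len(q)); 
    if len(q):
        t=q[q[:,2]>.105]; print(q.mean(0).round(4),t.mean(0).round(4),np.degrees(np.arctan2(*(q.mean(0)[:2]-ax)[::-1])))
    a=(150,300,170,330) if n=="scene" else (160,280,180,330)
    vis.append(cv2.resize(c["frame"][a[0]:a[1],a[2]:a[3]],(400,400)))
cv2.imwrite("pics/v2.png",np.hstack(vis)); togo(.48,.021,.11)
```

```text
side 113
[ 0.5047 -0.0885  0.1012] [ 0.5059 -0.0866  0.1122] -124.41227287478841
scene 103
[ 0.5061 -0.0765  0.1016] [ 0.505  -0.0786  0.1129] -128.81788298884564
t 5.3 pos [0.4796 0.0207 0.0839] yaw -0.1 tilt [-0.001 -0.001 -1.   ] F [-14.8   0.9  24.6]
togo mm [  0.4   0.4 -26.1] rz None
```

View pics/v2.png

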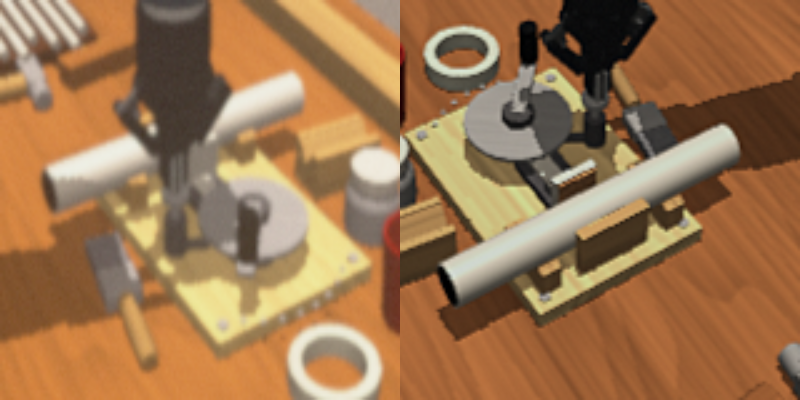

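Both views show the lever at zero: the knob is at about (525,40) in the right half and (248,235) in the left half, roughly (0.504, -0.082) in world coordinates. Next I'll release the plunger, then move above the knob and open the fingers.

Emit:
jog_arm:
  series:
    - [[0,0,-5,0,0,0,0],[0,0,-10,0,0,0,0],[0,0,-25,0,0,0,0],[0,0,-30,0,0,0,0],[0,0,0,0,0,0.14,0],[0,0,0,0,0,0.14,0],[0,0,0,0,0,0.14,0],[0,0,0,0,0,0.14,0],[0,0,0,0,0,0,60],[0,0,0,0,0,0,60]]

```text
time_s: 6.3
eef_pos: [0.4805, 0.0205, 0.1517]
eef_rot: [0.001, 0.898, 0.441, 0.001]
wrist_force: [0.0, -0.7, 0.2]
opening: 0.329
grasp_force: 0.0
```

Run:
```python
from h import *
togo(.504,-.082,.135,-.66)
```

```text
t 6.3 pos [0.4805 0.0205 0.1517] yaw -0.658 tilt [ 0.003 -0.001 -1.   ] F [ 0.  -0.7  0.2]
togo mm [-66.7  81.3  16.8] rz 0.002
```

Emit:
jog_arm:
  series:
    - [[-22,27,0,0,0,0,60],[-22,27,0,0,0,0,60],[-23,27,0,0,0,0,60],[0,0,0,0,0,0,60],[0,0,0,0,0,0,60],[0,0,0,0,0,0,60],[0,0,0,0,0,0,60],[0,0,0,0,0,0,60],[0,0,0,0,0,0,60],[0,0,0,0,0,0,60]]

```text
time_s: 7.3
eef_pos: [0.5021, -0.0817, 0.1503]
eef_rot: [0.0, 0.899, 0.439, 0.0]
wrist_force: [-0.6, -0.0, -0.8]
opening: 0.704
grasp_force: 0.0
```

Run:
```python
from h import *
togo(.504,-.082,.093,-.66)
print(ctrl.get_obs()["opening"])
c=ctrl.camera("wrist");P=pts(c)
r=np.hypot(P[...,0]-.504,P[...,1]+.082)
q=P[(r<.025)&(P[...,2]>.108)&(P[...,2]<.12)];print(len(q),q.mean(0) if len(q) else"")
vis=[cv2.resize(c["frame"],(400,300))]
c=ctrl.camera("scene");vis.append(cv2.resize(c["frame"][140:260,150:310],(400,300)))
cv2.imwrite("pics/v3.png",np.hstack(vis))
ax=np.array([.5523,-.019])
for n in("side","scene"):
    c=ctrl.camera(n);P=pts(c);r=np.hypot(P[...,0]-.504,P[...,1]+.082)
    q=P[(r<.02)&(P[...,2]>.08)&(P[...,2]<.118)];print(n,len(q),q.mean(0) if len(q) else"")
    h=P[(np.hypot(P[...,0]-.48,P[...,1]-.021)<.02)&(P[...,2]>.078)&(P[...,2]<.11)]; print("head",len(h),np.median(h[:,2]) if len(h) else "")
```

```text
t 7.3 pos [ 0.5021 -0.0817  0.1503] yaw -0.662 tilt [ 0. -0. -1.] F [-0.6 -0.  -0.8]
togo mm [ 0.9  1.7 57.3] rz -0.002
0.703834949486416
849 [ 0.50822374 -0.08203105  0.11453643]
side 112 [ 0.50458865 -0.08872428  0.10118178]
head 75 0.09316082857220798
scene 100 [ 0.50611718 -0.07628144  0.10202932]
head 86 0.0940963198433381
```

View pics/v3.png

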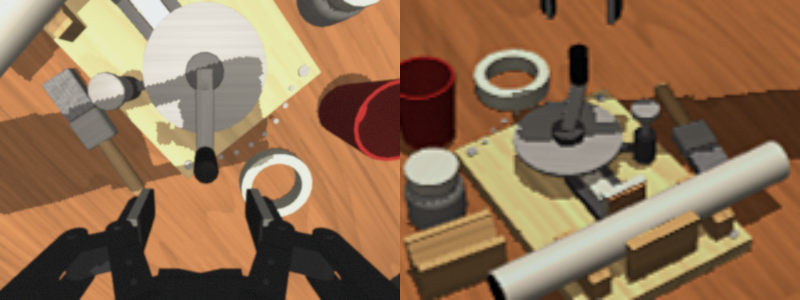

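The plunger is up (head z about 0.0935). The wrist view has the knob at (205,165), midway between the open fingers at (140,215) and (262,215), and the arm points along tool x. Next I'll descend and grip.

Emit:
jog_arm:
  series:
    - [[0,2,10,0,0,0,60],[1,0,12,0,0,0,60],[0,0,12,0,0,0,60],[0,0,12,0,0,0,60],[0,0,11,0,0,0,60],[0,0,0,0,0,0,40],[0,0,0,0,0,0,30],[0,0,0,0,0,0,24],[0,0,0,0,0,0,20],[0,0,0,0,0,0,20]]

```text
time_s: 8.5
eef_pos: [0.5061, -0.0838, 0.0943]
eef_rot: [0.002, 0.899, 0.438, 0.001]
wrist_force: [5.5, -3.7, -4.8]
opening: 0.239
grasp_force: 31.9
```

Emit:
jog_arm:
  series:
    - [[0,0,0,0,0,0,15],[0,0,0,0,0,0,15],[0,0,0,0,0,0,15],[0,0,0,0,0,0,15],[0,0,0,0,0,0,15],[0,0,0,0,0,0,15],[0,0,0,0,0,0,15],[0,0,0,0,0,0,15],[0,0,0,0,0,0,15],[0,0,0,0,0,0,15]]

```text
time_s: 9.5
eef_pos: [0.5061, -0.0838, 0.0944]
eef_rot: [0.002, 0.899, 0.438, 0.001]
wrist_force: [3.7, -4.7, -5.0]
opening: 0.231
grasp_force: 58.7
```

Gripped: opening is about 20 mm and the pad force is 59 N. The slight tangential push shows the lever resting on its zero stop. Next I'll swing it along the arc, turning the tool with it.

Emit:
jog_arm:
  series:
    - [[0.1,4,0,0,0,-0.05,15],[0.1,4,0,0,0,-0.05,15],[0.1,4,0,0,0,-0.05,15],[0.1,4,0,0,0,-0.05,15],[0.1,4,0,0,0,-0.05,15],[0.1,4,0,0,0,-0.05,15],[0.1,4,0,0,0,-0.05,15],[0.1,4,0,0,0,-0.05,15],[0.1,4,0,0,0,-0.05,15],[0,0,0,0,0,0,15]]

```text
time_s: 10.5
eef_pos: [0.5352, -0.0973, 0.0942]
eef_rot: [-0.001, 0.777, 0.629, -0.001]
wrist_force: [-10.6, 0.4, 9.1]
opening: 0.233
grasp_force: 60.7
```

```bash
cat > a.py <<'E'
from h import *
togo(.55,-.1,.1)
o=ctrl.get_obs();print("open",round(o["opening"],3),"grip",round(o["grasp_force"],1))
p=o["eef_pos"][:2];p0=np.array([.5061,-.0838]);c=np.linalg.norm(p-p0)
print("lever by chord",2*np.arcsin(c/.16))
for ax in((.5535,-.0195),(.5523,-.019),(.5548,-.0203)):
    a=np.arctan2(*(p-ax)[::-1])-np.arctan2(*(p0-ax)[::-1]);print(ax,a.round(3),np.linalg.norm(p-ax).round(4))
E
python3 a.py
```

```text
t 10.5 pos [ 0.5352 -0.0973  0.0942] yaw -0.21 tilt [-0.004  0.    -1.   ] F [-10.6   0.4   9.1]
togo mm [ 0.5 15.  -5.8] rz None
open 0.233 grip 60.7
lever by chord 0.4038022226393355
(0.5535, -0.0195) 0.404 0.08
(0.5523, -0.019) 0.404 0.0802
(0.5548, -0.0203) 0.405 0.0795
```

Emit:
jog_arm:
  series:
    - [[0.1,4,0,0,0,-0.05,15],[0.1,4,0,0,0,-0.05,15],[0.1,4,0,0,0,-0.05,15],[0.1,4,0,0,0,-0.05,15],[0.1,4,0,0,0,-0.05,15],[0.1,4,0,0,0,-0.05,15],[0.1,4,0,0,0,-0.05,15],[0.1,4,0,0,0,-0.05,15],[0.1,4,0,0,0,-0.05,15],[0,0,0,0,0,0,15]]

```text
time_s: 11.5
eef_pos: [0.5705, -0.0986, 0.0943]
eef_rot: [-0.001, 0.617, 0.787, -0.002]
wrist_force: [-10.3, -4.4, 7.7]
opening: 0.229
grasp_force: 60.5
```

```bash
python3 a.py
```

```text
t 11.5 pos [ 0.5705 -0.0986  0.0943] yaw 0.24 tilt [-0.005 -0.002 -1.   ] F [-10.3  -4.4   7.7]
togo mm [  3.5 -20.3  -5.6] rz None
open 0.229 grip 60.5
lever by chord 0.8514924993633735
(0.5535, -0.0195) 0.847 0.0809
(0.5523, -0.019) 0.844 0.0816
(0.5548, -0.0203) 0.852 0.0798
```

Emit:
jog_arm:
  series:
    - [[0,1.6,0,0,0,-0.02,15],[0,1.6,0,0,0,-0.02,15],[0,1.6,0,0,0,-0.02,15],[0,0,0,0,0,0,15],[0,0,0,0,0,0,15],[0,0,0,0,0,0,15],[0,0,0,0,0,0,15],[0,0,0,0,0,0,15],[0,0,0,0,0,0,15],[0,0,0,0,0,0,15]]

```text
time_s: 12.5
eef_pos: [0.5748, -0.0976, 0.0943]
eef_rot: [-0.001, 0.594, 0.804, -0.002]
wrist_force: [-12.0, -6.1, 9.3]
opening: 0.232
grasp_force: 60.6
```

```bash
python3 a.py
```

```text
t 12.5 pos [ 0.5748 -0.0976  0.0943] yaw 0.298 tilt [-0.005 -0.003 -1.   ] F [-12.   -6.1   9.3]
togo mm [  5.  -24.5  -5.6] rz None
open 0.232 grip 60.6
lever by chord 0.9070715382551855
(0.5535, -0.0195) 0.902 0.081
(0.5523, -0.019) 0.898 0.0818
(0.5548, -0.0203) 0.908 0.0799
```

Emit:
jog_arm:
  series:
    - [[0,1.6,0,0,0,-0.02,15],[0,1.6,0,0,0,-0.02,15],[0,1.6,0,0,0,-0.02,15],[0,1.6,0,0,0,-0.02,15],[0,1.6,0,0,0,-0.02,15],[0,0,0,0,0,0,15],[0,0,0,0,0,0,15],[0,0,0,0,0,0,15],[0,0,0,0,0,0,15],[0,0,0,0,0,0,15]]

```text
time_s: 13.5
eef_pos: [0.5832, -0.0951, 0.0943]
eef_rot: [-0.0, 0.553, 0.833, -0.002]
wrist_force: [-7.9, -6.8, 5.9]
opening: 0.233
grasp_force: 60.3
```

```bash
python3 a.py
```

```text
t 13.5 pos [ 0.5832 -0.0951  0.0943] yaw 0.399 tilt [-0.003 -0.003 -1.   ] F [-7.9 -6.8  5.9]
togo mm [  8.4 -32.5  -5.6] rz None
open 0.233 grip 60.3
lever by chord 1.0177366145380922
(0.5535, -0.0195) 1.01 0.0813
(0.5523, -0.019) 1.005 0.0822
(0.5548, -0.0203) 1.017 0.0801
```

The lever is at 1.017 rad by the chord. The push fell from 13.4 to 10.4 N across the fifth click, and the radius is steady at 80 mm. I'll check the plunger height, then hand in.

Run:
```python
from h import *
ok=False
for n in("side","scene"):
    P=pts(ctrl.camera(n));h=P[(np.hypot(P[...,0]-.48,P[...,1]-.021)<.017)&(P[...,2]>.075)&(P[...,2]<.11)]
    if len(h)>20: z=np.median(h[:,2]);print(n,len(h),z);ok=ok or z>.0895
if ok: print(ctrl.hand_in())
```

```text
side 63 0.09362847918687833
scene 87 0.09322360638650828
the job is handed in; nothing more can be done
None
```

I pressed the plunger to its stop, the lever ran back to zero, and I brought it forward to the fifth click (about 1.02 rad). The job is handed in with the gripper still holding the lever and the plunger up; the hand-in returned no verdict.

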